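# Slide the flat grater home into its storage slot

### The arm

A 6-joint arm with a two-finger parallel gripper is mounted at the origin on the work surface. World frame = base frame: x ahead of the robot, y to its left, z up, the work surface at z = 0. Lengths are in m, angles in rad, forces in N, time in s.
With the tool pointing down it reaches from about 0.35 to 0.775 m from the base axis. Payload 7.3 kg.
Tool frame: the origin (TCP) lies on the centre line of the jaws, within the pads' length; the fingertips stand 11 mm ahead of it and the grasp point (between the pads) lies 8 mm behind it; y points along the fingers, z is the direction in which the jaws open and shut, and the axes are right-handed (so a half turn about y gives the same grasp; the last joint's range is limited). The gripper opens to 92 mm and grips with 3 to 60 N. Pads are 19 mm wide; open, the fingers measure 130 mm over their backs; the gripper's body (75 mm by 190 mm) begins 47 mm behind the grasp point.
Start: joints at [1.042, 0.342, 1.524, -0, 1.275, -0.146], TCP at [0.196, 0.487, 0.238] pointing down, gripper open.
Joint ranges: [-2.53, 2.53], [-0.77, 2.02], [0.04, 2.7], [-1, 4.14], [0.28, 2.66], [-3.11, 3.11]. Speed limits (rad/s): [2.57, 2.57, 3.14, 3.14, 3.14, 3.14].

### API

Orientations are given as [roll, pitch, yaw] about the fixed x, y, z axes, in that order (R = Rz(yaw) Ry(pitch) Rx(roll)).
In Python, from cell import robot, cams gives the robot as it stands.
- The arm moves only by the tool apply_moves, never from a script. Its argument "plan" is a list of rows, each a list of 7 numbers: the shift along the tool's x, y, z in m, then the turn, a rotation vector about the tool's x, y, z in degrees, then the gripper command: -1 is fully open, 1 is shut, values between are in proportion. A call has exactly 5 rows; each row is the pose to reach, as a shift and turn from the pose commanded when the call began, along the tool's axes at that moment; what a row does not reach only later rows make up. A row lasts 1/8 s, in which the tool goes at most 62.5 mm and 10.7 degrees, less where a joint would pass 70% of its speed; a pose out of reach is approached as far as the arm can. A call with a gripper value outside its range is refused whole. The fingers move at their own pace and stop on an object; "squeeze" is the grip in N (left out, the last holds). Time passes only in rows, so rows that repeat a pose let the fingers close, or fill a call up. It gives the time, the measured TCP pose, the force and the opening at its end, in the units of the state.
- robot.observe(): the state, without advancing time (a new reading comes with each control period).
- cams.read_camera(name): name is "side" or "top"; returns the picture (480x640x3 uint8, blue, green, red); there is no depth.
- cams.calibration(name): a dict with "fx", "fy", "cx", "cy" (pixels), "dist" ([k1, k2, p1, p2, k3] as OpenCV has them; the pictures are not rectified), "extrinsics" (4x4, takes a point from world to camera coordinates). Camera axes: x right, y up, looking along -z (the intrinsics and any distortion apply to the point x, -y, -z); pixel columns grow to the right and rows downward; lengths in m; the calibration is good to about 2 mm. A picture is of the moment at which its call begins. calibration takes no time and is no camera call.
- robot.hand_in(): hands the job in, once; it reports no verdict.
The state is a dict: "time": time; "qpos": joint angles; "qvel": joint speeds; "joint_efforts": joint torques, N m; "tool_pos": TCP position; "tool_rot": TCP orientation; "contact_force": force on the tool from outside, world axes, zero at the start; "torque": the same for the moment, N m; "opening": finger opening in m.
Only numpy, scipy, OpenCV 4.12 (cv2) and the standard library are available. Lean on these libraries where they do the work, as an engineer would, in place of code of your own. Each camera call takes 0.05 s, during which the arm holds its last target. There are 200 camera calls.

### The job

The flat grater has been left lying on the worktop: slide it, one short end first, into the wide slot at the foot of the wooden storage block until it is fully home against the back of the slot, and leave it lying there. Do not disturb the pot, the measuring cup, the pestle or the spoon rest.

Things in the scene. Friction and masses are not known exactly. Their poses are not given: they have to be found in the camera images.
- grater: Flat kitchen grater: loose wooden board 180 mm long (its x), 130 mm wide (its y), 18 mm thick (its z), about 0.3 kg, lying flat, with a punched steel plate on its upper face (teeth 2 mm high). Too wide to grip across, so it is pushed. Origin: centre of the underside, at worktop height. Both short ends are alike; either may go in first.
- dock: Wooden block fixed to the worktop, 145 (x) by 190 (y) by 56 mm high. Slot at its foot, 142 mm wide, 26 high, 125 deep, floor = worktop, open to -x: mouth at x = -70 mm, back at x = +55 mm. Cheeks 26 mm high flare from the mouth to x = -100 mm, there 168 mm apart. Origin: on the worktop, mid-width of the slot. Fully home, the grater's centre is at x = -35 mm and 55 mm of it stick out.
- pot: Blue enamel pot, empty, rim radius 85 mm, 100 mm high, loose, standing to the left. Origin: centre of the underside.
- cup: Yellow plastic measuring cup with a handle, radius 36 mm, 70 mm high, loose, standing to the right of the storage block. Origin: centre of the underside.
- pestle: Wooden pestle, 180 mm long (along its y), 46 mm thick, loose, lying on the far side of the worktop. Origin: under its middle.
- spoon_rest: White ceramic spoon rest, a dish of radius 50 mm and 18 mm high with a flat tail reaching to 113 mm along its y, loose, on the near right. Origin: centre of the dish's underside.

How it is judged:
At the end, for the whole second after the job is handed in: The grater lies flat in the slot, lengthwise, within 10 mm of fully home, within 10 mm of the slot's middle and in line with it to 0.12 rad, at rest; pot, measuring cup, pestle and spoon rest are within 30 mm of where they began (x of grater in the frame of dock between -0.045 and -0.028 m and y of grater in the frame of dock between -0.01 and 0.01 m and z of grater in the frame of dock below 0.009 m and angle between the x axis of grater and the x axis of dock, either way round below 0.12 rad and angle between grater's own z axis and vertical below 0.1 rad and linear speed of grater below 0.01 m/s and distance of each of pot, cup, pestle, spoon_rest from where it was at the start of the episode below 0.03 m); the robot touches nothing.
It fails at once if the blue pot is moved 30 mm or more (distance of pot from where it was at the start of the episode above 0.03 m).
It fails at once if the yellow measuring cup is moved 30 mm or more (distance of cup from where it was at the start of the episode above 0.03 m).
It fails at once if the pestle is moved 30 mm or more (distance of pestle from where it was at the start of the episode above 0.03 m).
It fails at once if the spoon rest is moved 30 mm or more (distance of spoon_rest from where it was at the start of the episode above 0.03 m).
It also fails if it takes over 72 s, if anything falls off the work surface, if the arm or the gripper's body presses on something with over 40 N, if the wrist force passes 120 N, or if a joint passes its speed limit or range.

## Working session

There is one attempt and no reset: what is moved stays moved. The work goes in short steps, Python scripts to look and compute and a tool call to move; the robot and the scene stay as the last step left them, time stands still between calls to the robot, and variables do not carry over. Pictures are saved under pics/ and viewed, about 8 in all and at most 12, crops included, and the job is handed in when it is done.

Besides the shell and the picture viewer there is one more tool, called after "Request:" as name(argument=value, ...), one argument or row to a line, values as JSON. apply_moves: Moves the arm, as the interface text tells. Its arguments: {"type":"object","properties":{"plan":{"type":"array","items":{"type":"array","items":{"type":"number"}}},"squeeze":{"type":"number"}},"required":["plan"]}

```bash
mkdir -p pics; python3 - <<'E'
from cell import robot,cams
import cv2
for n in("top","side"):
    cv2.imwrite(f"pics/{n}0.png",cams.read_camera(n)); c=cams.calibration(n); print(c)
print(robot.observe())
E
```

```text
{'fx': 617.3658510751162, 'fy': 617.3658510751162, 'cx': 309.21854080311044, 'cy': 247.31586683495723, 'dist': array([-0.10728852,  0.        ,  0.        ,  0.        ,  0.        ]), 'extrinsics': array([[ 0.00925792, -0.99994139,  0.00561342,  0.07111116],
       [ 0.9929155 ,  0.00985761,  0.11841302, -0.54049297],
       [-0.11846141,  0.00447739,  0.99294856, -1.80396624],
       [ 0.        ,  0.        ,  0.        ,  1.        ]])}
{'fx': 622.777552088372, 'fy': 622.777552088372, 'cx': 319.19542573835145, 'cy': 236.35463210330116, 'dist': array([-0.21985489,  0.        ,  0.        ,  0.        ,  0.        ]), 'extrinsics': array([[-0.98334659, -0.18056332, -0.02064893,  0.54582902],
       [ 0.09281377, -0.59662247,  0.7971369 , -0.04688818],
       [-0.1562533 ,  0.78194534,  0.60344543, -1.64893225],
       [ 0.        ,  0.        ,  0.        ,  1.        ]])}
{'time': 0.1, 'qpos': array([ 1.04202995e+00,  3.42697724e-01,  1.52489199e+00, -2.06231271e-05,
        1.27541184e+00, -1.45973518e-01]), 'qvel': array([-5.15177839e-04, -1.89615658e-03, -2.94151468e-03,  1.93890991e-04,
        1.38113302e-03, -9.93343860e-05]), 'joint_efforts': array([ 5.67727257e-04, -4.32004309e+01, -2.44692421e+01,  7.19498936e-02,
        5.25375805e-02, -7.22301911e-05]), 'tool_pos': array([0.19589354, 0.48671875, 0.23710156]), 'tool_rot': array([-1.57219311e+00,  1.85420530e-04, -3.82786966e-01]), 'contact_force': array([ 0.34619613, -1.33967302, -0.03549112]), 'torque': array([-0.02086797,  0.03709833, -0.04319546]), 'opening': 0.09165463629278846}
```

View pics/top0.png

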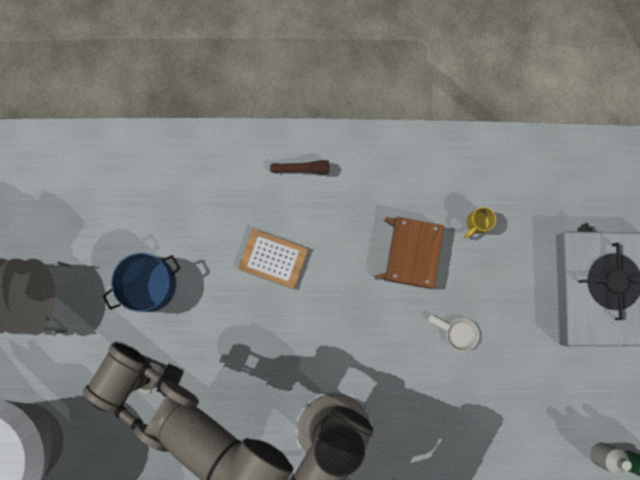

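View pics/side0.png

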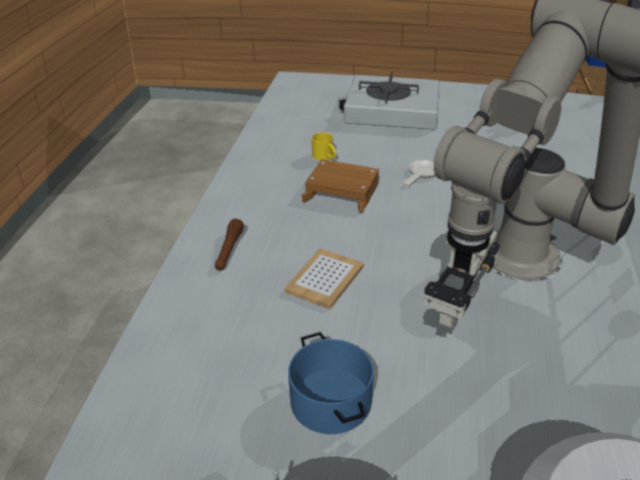

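The top view shows the grater at about (273,258), the dock at (415,251) with its mouth to the left, and the pot at (143,282). The side view agrees.

```bash
cat > h.py <<'E'
import numpy as np,cv2
from cell import robot,cams
from scipy.optimize import least_squares
def ray(n,px,z):
    c=cams.calibration(n);K=np.array([[c['fx'],0,c['cx']],[0,c['fy'],c['cy']],[0,0,1]])
    u=cv2.undistortPoints(np.float64(px).reshape(-1,1,2),K,c['dist'])[:,0]
    R=c['extrinsics'][:3,:3];t=c['extrinsics'][:3,3]
    d=np.c_[u[:,0],-u[:,1],-np.ones(len(u))]@R; o=-R.T@t
    return o+d*((z-o[2])/d[:,2])[:,None]
def blob(img,lo,hi,box):
    x0,y0,x1,y1=box;h=cv2.cvtColor(img,cv2.COLOR_BGR2HSV)
    m=cv2.inRange(h,lo,hi);k=np.zeros_like(m);k[y0:y1,x0:x1]=m[y0:y1,x0:x1]
    cs,_=cv2.findContours(cv2.morphologyEx(k,cv2.MORPH_OPEN,np.ones((2,2))),cv2.RETR_EXTERNAL,cv2.CHAIN_APPROX_NONE)
    return max(cs,key=cv2.contourArea)[:,0].astype(float)
def rect(pts):
    c,s,a=cv2.minAreaRect((pts*1000).astype(np.float32)); 
    return np.round(c,1),np.round(s,1),round(a,2)
E
python3 - <<'E'
from h import *
im=cv2.imread("pics/top0.png")
h=cv2.cvtColor(im,cv2.COLOR_BGR2HSV)
for p in [(250,240),(290,283),(415,251),(273,265),(345,300),(143,282),(484,220),(462,333),(300,168)]: print(p,h[p[1],p[0]])
g=blob(im,(5,70,60),(25,255,255),(225,215,325,305)); print("grater",rect(ray("top",g,.016)[:,:2]))
d=blob(im,(3,100,40),(20,255,255),(365,200,460,305)); print("dock",rect(ray("top",d,.056)[:,:2]))
for n,p,z in [("pot",(143,282),.05),("cup",(482,220),.05),("pestle",(300,168),.023),("spoon",(463,334),.01),("spoontail",(429,317),.01)]: print(n,ray("top",p,z).round(3))
v=cv2.resize(im[195:305,225:465],None,fx=3.3,fy=3.3,interpolation=cv2.INTER_CUBIC)
for c in(g,d): cv2.polylines(v,[((c-[225,195]+.5)*3.3).astype(int)],True,(0,255,0),1)
cv2.imwrite("pics/c1.png",v)
E
```

```text
(250, 240) [ 16 118 168]
(290, 283) [ 14 117 163]
(415, 251) [ 12 155 115]
(273, 265) [113   5 194]
(345, 300) [ 90  12 148]
(143, 282) [111 123  58]
(484, 220) [ 24 157 120]
(462, 333) [ 33  15 184]
(300, 168) [  7 117  76]
grater (array([504.8, 181.5]), array([179.8, 128.6]), 70.84)
dock (array([ 525.4, -223.1]), array([172.3, 188.4]), 79.98)
pot [[0.43  0.565 0.05 ]]
cup [[ 0.625 -0.44   0.05 ]]
pestle [[0.783 0.107 0.023]]
spoon [[ 0.286 -0.386  0.01 ]]
spoontail [[ 0.336 -0.284  0.01 ]]
```

View pics/c1.png

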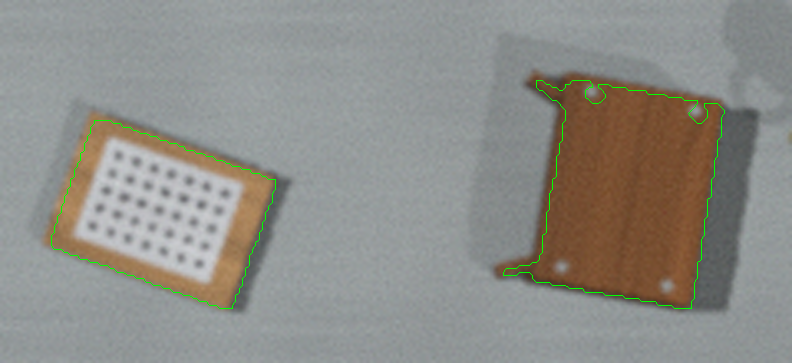

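```bash
python3 - <<'E'
from h import *
im=cv2.imread("pics/top0.png");h=cv2.cvtColor(im,cv2.COLOR_BGR2HSV)
m=cv2.inRange(h,(3,70,30),(22,255,255));m[:, :365]=0;m[:,460:]=0;m[:200]=0;m[305:]=0
m=cv2.morphologyEx(cv2.morphologyEx(m,cv2.MORPH_CLOSE,np.ones((7,7))),cv2.MORPH_OPEN,np.ones((15,15)))
d=max(cv2.findContours(m,0,1)[0],key=cv2.contourArea)[:,0].astype(float)
c,s,a=rect(ray("top",d,.056)[:,:2]);print(c,s,a)
# side camera
im=cv2.imread("pics/side0.png")
g=blob(im,(8,70,60),(25,255,255),(270,240,380,315));print("side grater",rect(ray("side",g,.016)[:,:2]))
E
```

```text
[ 526.1 -234.4] [148.2 191.6] 81.72
side grater (array([503.1, 194.9]), array([189.6, 132.4]), 70.85)
```

```bash
cat >> h.py <<'E'
def fit(P,L,W,x0):
    "pose (x,y,yaw) + inflation of an LxW rectangle through contour points P (m)"
    def f(v):
        c,s=np.cos(v[2]),np.sin(v[2]);q=(P-v[:2])@np.array([[c,-s],[s,c]])
        e=np.abs(q)-[L/2+v[3],W/2+v[3]]
        return np.where((e>0).all(1),np.hypot(*e.T),e.max(1))
    r=least_squares(f,[*x0,0],loss='soft_l1',f_scale=.001);return r.x.round(4),np.abs(r.fun).mean()
E
python3 - <<'E'
from h import *
im=cv2.imread("pics/top0.png");h=cv2.cvtColor(im,cv2.COLOR_BGR2HSV)
m=cv2.inRange(h,(3,70,30),(22,255,255));m[:, :365]=0;m[:,460:]=0;m[:200]=0;m[305:]=0
m=cv2.morphologyEx(m,cv2.MORPH_CLOSE,np.ones((7,7)))
d=max(cv2.findContours(m,0,1)[0],key=cv2.contourArea)[:,0].astype(float)
P=ray("top",d,.056)[:,:2]
v,e=fit(P,.145,.190,(.526,-.234,-1.72));print(v,np.degrees(v[2]),e)
D=v[:2]-.0025*np.array([np.cos(v[2]),np.sin(v[2])]);print("dock",D)
g=blob(im,(5,70,60),(25,255,255),(225,215,325,305)); w,e=fit(ray("top",g,.016)[:,:2],.18,.13,(.505,.181,-1.9));print(w,np.degrees(w[2]),e)
X=np.array([np.cos(v[2]),np.sin(v[2])]);Y=np.array([-X[1],X[0]])
print("grater in dock",(w[:2]-D)@X,(w[:2]-D)@Y)
E
```

```text
[ 5.2600e-01 -2.3360e-01 -1.7458e+00 -7.0000e-04] -100.02697187393912 0.0035775791474842848
dock [ 0.52643528 -0.23113819]
[ 5.0480e-01  1.8150e-01 -1.9039e+00 -1.9000e-03] -109.08543461495744 0.000770321034825431
grater in dock -0.40256855162621014 -0.09314997844038568
```

Request:
apply_moves(
  plan=[
    [0.06,0.02,-0.04,0,-3,0,-1],
    [0.115,0.05,-0.077,0,-6,0,-1],
    [0.17,0.08,-0.115,0,-9,0,-1],
    [0.23,0.11,-0.155,0,-11.9,0,-1],
    [0.285,0.137,-0.192,0,-11.9,0,-1],
  ],
)

```text
time: 0.72
tool_pos: [0.3594, 0.2452, 0.1221]
tool_rot: [-1.571, -0.0, -0.174]
contact_force: [0.6, 0.4, -0.7]
opening: 0.0919
```

Request:
apply_moves(
  plan=[
    [0,0,0,0,0,0,-1],
    [0,0,0,0,0,0,-1],
    [0,0,0,0,0,0,-1],
    [0,0,0,0,0,0,-1],
    [0,0,0,0,0,0,-1],
  ],
)

```text
time: 1.35
tool_pos: [0.3584, 0.2474, 0.1231]
tool_rot: [-1.57, -0.001, -0.174]
contact_force: [-0.4, 0.0, -0.4]
opening: 0.092
```

Request:
apply_moves(
  plan=[
    [0.015,0.02,-0.03,0,0,0,-1],
    [0.025,0.05,-0.04,0,0,0,-1],
    [0.03,0.08,-0.04,0,0,0,-1],
    [0.03,0.1,-0.04,0,0,0,-1],
    [0.03,0.108,-0.04,0,0,0,-1],
  ],
)

```text
time: 1.98
tool_pos: [0.3808, 0.2022, 0.014]
tool_rot: [-1.571, 0.001, -0.175]
contact_force: [0.1, -0.2, -0.0]
opening: 0.0917
```

```bash
python3 - <<'E'
from h import *
print(robot.observe()['tool_pos'])
a=cams.read_camera("top")[190:340,215:465];b=cams.read_camera("side")[150:320,230:480]
cv2.imwrite("pics/c2.png",np.vstack([cv2.resize(a,(500,300)),cv2.resize(b,(430,292))[:, :430] if 0 else cv2.copyMakeBorder(cv2.resize(b,(430,292)),0,0,0,70,0)]))
E
```

```text
[0.38075146 0.20222267 0.01403357]
```

View pics/c2.png

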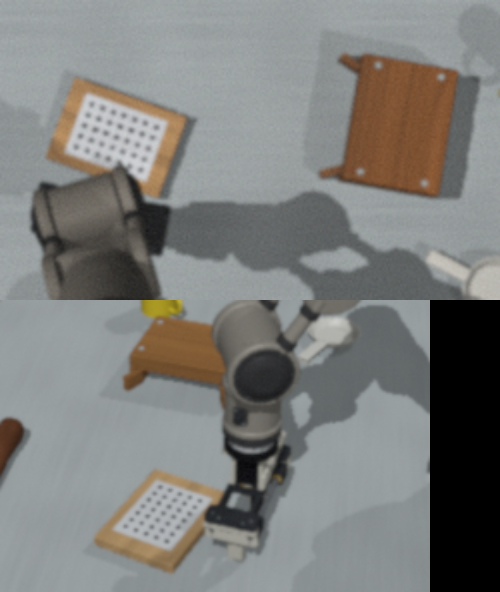

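The gripper is down beside the grater's near long edge and clear of it. I'll push it sideways (+y of the dock), which also squares it up.

Request:
apply_moves(
  plan=[
    [0.013,0,0,0,0,0,-1],
    [0.026,0,0,0,0,0,-1],
    [0.04,0,0,0,0,0,-1],
    [0.053,0,0,0,0,0,-1],
    [0.065,0,0,0,0,0,-1],
  ],
)

```text
time: 2.7
tool_pos: [0.4457, 0.1904, 0.0147]
tool_rot: [-1.571, 0.001, -0.176]
contact_force: [-2.5, -0.9, 0.7]
opening: 0.092
```

Request:
apply_moves(
  plan=[
    [0.013,0,0,0,0,0,-1],
    [0.026,0,0,0,0,0,-1],
    [0.04,0,0,0,0,0,-1],
    [0.052,0,0,0,0,0,-1],
    [0.06,0,0,0,0,0,-1],
  ],
)

```text
time: 3.32
tool_pos: [0.505, 0.1803, 0.0149]
tool_rot: [-1.571, 0.0, -0.175]
contact_force: [-4.1, 0.9, 3.6]
opening: 0.0917
```

```bash
cat > m.py <<'E'
from h import *
import sys
im=cams.read_camera("top");s=robot.observe();print(s['tool_pos'],s['tool_rot'])
h=cv2.cvtColor(im,cv2.COLOR_BGR2HSV)
D=np.array([.5264,-.2311]);a=np.radians(float(sys.argv[2]) if len(sys.argv)>2 else -100);X=np.array([np.cos(a),np.sin(a)]);Y=np.array([-X[1],X[0]])
g=blob(im,(8,70,90),(25,150,255),(225,180,370,305))
w,e=fit(ray("top",g,.016)[:,:2],.18,.13,(*D-.40*X,a));print("grater",w,np.degrees(w[2]),e)
print("in dock",(w[:2]-D)@X,(w[:2]-D)@Y,"tcp",(s['tool_pos'][:2]-D)@X,(s['tool_pos'][:2]-D)@Y)
v=cv2.resize(im[180:310,215:465],None,fx=2.4,fy=2.4,interpolation=cv2.INTER_CUBIC)
cv2.polylines(v,[((g-[215,180]+.5)*2.4).astype(int)],True,(0,255,0),1);cv2.imwrite(f"pics/{sys.argv[1]}.png",v)
E
python3 m.py c3
```

```text
[0.50601697 0.18015828 0.01502649] [-1.57029513e+00 -1.21049616e-03 -1.75516769e-01]
grater [ 0.5807  0.178  -1.7475 -0.0046] -100.12437469911136 0.006943516269215148
in dock -0.4123139478046086 -0.01756440849497828 tcp -0.4014708661310598 -0.09148761353150986
```

View pics/c3.png

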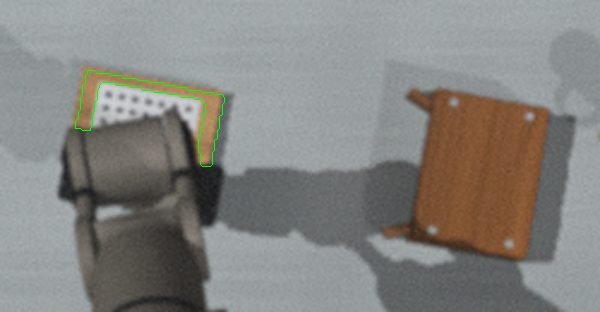

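The grater is now square to the gripper, so I push the last 17 mm, back off and lift.

Request:
apply_moves(
  plan=[
    [0.006,0,0,0,0,0,-1],
    [0.012,0,0,0,0,0,-1],
    [0.017,0,0,0,0,0,-1],
    [0.017,0,0,0,0,0,-1],
    [0.0,0,0,0,0,0,-1],
  ],
)

```text
time: 4.0
tool_pos: [0.5061, 0.1803, 0.0152]
tool_rot: [-1.57, -0.003, -0.176]
contact_force: [-0.6, 0.3, -0.3]
opening: 0.0916
```

Request:
apply_moves(
  plan=[
    [-0.03,0,0,0,0,0,-1],
    [-0.06,-0.03,0,0,0,0,-1],
    [-0.1,-0.06,0.03,0,0,0,-1],
    [-0.12,-0.08,0.07,0,0,0,-1],
    [-0.14,-0.1,0.12,0,0,0,-1],
  ],
)

```text
time: 4.62
tool_pos: [0.3876, 0.3242, 0.1163]
tool_rot: [-1.569, -0.002, -0.176]
contact_force: [1.1, 0.0, -0.1]
opening: 0.0919
```

```bash
python3 m.py c4
```

```text
[0.38762408 0.33061039 0.1190946 ] [-1.56238946 -0.00552736 -0.17361319]
grater [ 0.5977  0.1754 -1.747  -0.002 ] -100.09572680935483 0.00075428186819919
in dock -0.41270546666711466 -0.0003711914318367061 tcp -0.5290785563803821 -0.23420758832684244
```

View pics/c4.png

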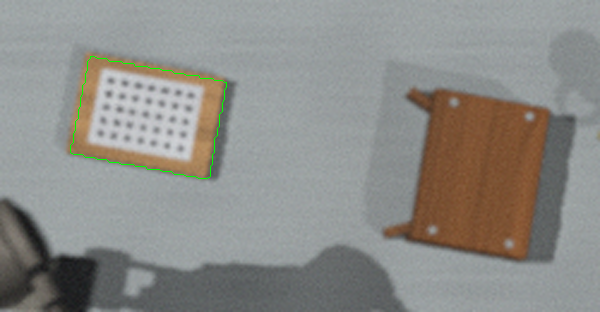

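```bash
python3 - <<'E'
from h import *
im=cams.read_camera("top");h=cv2.cvtColor(im,cv2.COLOR_BGR2HSV)
m=cv2.inRange(h,(3,70,30),(22,255,255));m[:, :365]=0;m[:,460:]=0;m[:200]=0;m[305:]=0
m=cv2.morphologyEx(m,cv2.MORPH_CLOSE,np.ones((7,7)))
d=max(cv2.findContours(m,0,1)[0],key=cv2.contourArea)[:,0].astype(float)
P=ray("top",d,.056)[:,:2];v=np.array([.526,-.234,-1.73])
for lim in (.006,.005,.004,.003,.003):
    c,s=np.cos(v[2]),np.sin(v[2]);q=(P-v[:2])@np.array([[c,-s],[s,c]])
    e=np.abs(np.max(np.abs(q)-[.0725,.095],axis=1))
    r,er=fit(P[e<lim],.145,.19,v[:3]);v=r[:3];print(r,np.degrees(v[2]),er,(e<lim).mean())
D=v[:2]-.0025*np.array([np.cos(v[2]),np.sin(v[2])]);X=np.array([np.cos(v[2]),np.sin(v[2])]);Y=np.array([-X[1],X[0]])
w=np.array([.5977,.1754]);print("dock",D,"grater",(w-D)@X,(w-D)@Y)
s=robot.observe();print(s['tool_pos'],s['tool_rot'])
E
```

```text
[ 5.2570e-01 -2.3400e-01 -1.7413e+00 -1.0000e-03] -99.76914086613026 0.0009753693792773956 0.860655737704918
[ 5.257e-01 -2.340e-01 -1.742e+00 -1.000e-03] -99.80924791178941 0.0009098926758443044 0.8524590163934426
[ 5.2570e-01 -2.3400e-01 -1.7425e+00 -1.0000e-03] -99.83789580154594 0.000889319163030702 0.8483606557377049
[ 5.2570e-01 -2.3410e-01 -1.7417e+00 -1.0000e-03] -99.79205917793549 0.0008217577102229437 0.8278688524590164
[ 5.2570e-01 -2.3410e-01 -1.7417e+00 -1.0000e-03] -99.79205917793549 0.0008217577042351308 0.8278688524590164
dock [ 0.52612518 -0.23163642] grater -0.4132794413308729 0.0013062031186674287
[0.38815025 0.32789243 0.11764207] [-1.56450455 -0.00565026 -0.17075371]
```

Request:
apply_moves(
  plan=[
    [0.025,0,0,0,9,0,-0.7],
    [0.06,0,0.005,0,18,0,-0.7],
    [0.1,0,0.01,0,27,0,-0.7],
    [0.14,0,0.017,0,36,0,-0.7],
    [0.17,0,0.017,0,45,0,-0.7],
  ],
)

```text
time: 5.35
tool_pos: [0.5599, 0.3092, 0.1145]
tool_rot: [-1.57, -0.001, -0.966]
contact_force: [0.1, -0.2, 0.0]
opening: 0.0778
```

Request:
apply_moves(
  plan=[
    [0.01,0,0,0,9,0,-0.7],
    [0.02,0,0.02,0,18,0,-0.7],
    [0.03,0,0.03,0,27,0,-0.7],
    [0.04,0,0.04,0,36,0,-0.7],
    [0.043,0,0.043,0,45,0,-0.7],
  ],
)

```text
time: 5.98
tool_pos: [0.619, 0.2982, 0.1143]
tool_rot: [-1.57, -0.0, -1.752]
contact_force: [0.8, -0.3, -0.3]
opening: 0.0776
```

Request:
apply_moves(
  plan=[
    [0,0,0,0,0,0,-0.7],
    [0,0,0,0,0,0,-0.7],
    [0,0,0,0,0,0,-0.7],
    [0,0,0,0,0,0,-0.7],
    [0,0,0,0,0,0,-0.7],
  ],
)

```text
time: 6.6
tool_pos: [0.6176, 0.2995, 0.115]
tool_rot: [-1.571, 0.0, -1.745]
contact_force: [0.1, -0.1, -0.2]
opening: 0.078
```

Request:
apply_moves(
  plan=[
    [-0.008,0.02,0,0,0,0,-0.7],
    [-0.008,0.05,0,0,0,0,-0.7],
    [-0.008,0.08,0,0,0,0,-0.7],
    [-0.008,0.1,0,0,0,0,-0.7],
    [-0.008,0.1,0,0,0,0,-0.7],
  ],
)

```text
time: 7.22
tool_pos: [0.6185, 0.3075, 0.0133]
tool_rot: [-1.572, -0.001, -1.746]
contact_force: [0.1, 0.8, 0.2]
opening: 0.078
```

Request:
apply_moves(
  plan=[
    [0.012,0,0,0,0,0,-0.7],
    [0.024,0,0,0,0,0,-0.7],
    [0.036,0,0,0,0,0,-0.7],
    [0.048,0,0,0,0,0,-0.7],
    [0.06,0,0,0,0,0,-0.7],
  ],
)

```text
time: 7.85
tool_pos: [0.6086, 0.2475, 0.0151]
tool_rot: [-1.571, 0.0, -1.746]
contact_force: [0.2, 2.0, -0.1]
opening: 0.0782
```

Request:
apply_moves(
  plan=[
    [0.014,0,0,0,0,0,-0.7],
    [0.028,0,0,0,0,0,-0.7],
    [0.042,0,0,0,0,0,-0.7],
    [0.056,0,0,0,0,0,-0.7],
    [0.07,0,0,0,0,0,-0.7],
  ],
)

```text
time: 8.48
tool_pos: [0.5963, 0.1785, 0.015]
tool_rot: [-1.571, 0.0, -1.746]
contact_force: [0.2, 3.3, 1.3]
opening: 0.078
```

Request:
apply_moves(
  plan=[
    [0.014,0,0,0,0,0,-0.7],
    [0.028,0,0,0,0,0,-0.7],
    [0.042,0,0,0,0,0,-0.7],
    [0.056,0,0,0,0,0,-0.7],
    [0.07,0,0,0,0,0,-0.7],
  ],
)

```text
time: 9.1
tool_pos: [0.5842, 0.1096, 0.015]
tool_rot: [-1.57, 0.0, -1.746]
contact_force: [0.9, 3.8, 1.7]
opening: 0.0783
```

```bash
python3 - <<'E'
from h import *
s=robot.observe();D=np.array([.5261,-.2316]);a=-1.7417;X=np.array([np.cos(a),np.sin(a)]);Y=np.array([-X[1],X[0]]);p=s['tool_pos'][:2]-D
print(s['tool_pos'],s['tool_rot'],"tcp dock",p@X,p@Y)
cv2.imwrite("pics/c5.png",cv2.resize(cams.read_camera("top")[180:310,245:495],None,fx=3,fy=3,interpolation=cv2.INTER_CUBIC))
E
```

```text
[0.58418784 0.1095527  0.01504453] [-1.57041973e+00  2.42574409e-04 -1.74587325e+00] tcp dock -0.34606178254236286 -0.0007792498687336494
```

View pics/c5.png

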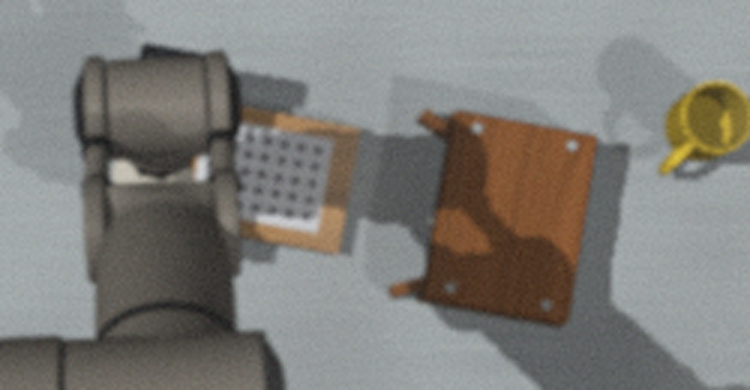

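The grater is tracking straight, about 55 mm short of the cheeks and centred within a few mm. I continue while watching the force.

Request:
apply_moves(
  plan=[
    [0.014,0,0,0,0,0,-0.7],
    [0.028,0,0,0,0,0,-0.7],
    [0.042,0,0,0,0,0,-0.7],
    [0.056,0,0,0,0,0,-0.7],
    [0.07,0,0,0,0,0,-0.7],
  ],
)

```text
time: 9.78
tool_pos: [0.5717, 0.0404, 0.0148]
tool_rot: [-1.571, -0.0, -1.746]
contact_force: [-0.6, 2.9, 0.5]
opening: 0.0775
```

Request:
apply_moves(
  plan=[
    [0.006,0,0,0,0,0,-0.7],
    [0.012,0,0,0,0,0,-0.7],
    [0.018,0,0,0,0,0,-0.7],
    [0.024,0,0,0,0,0,-0.7],
    [0.03,0,0,0,0,0,-0.7],
  ],
)

```text
time: 10.4
tool_pos: [0.5667, 0.0116, 0.0148]
tool_rot: [-1.571, 0.0, -1.746]
contact_force: [-0.3, 2.2, -2.3]
opening: 0.0779
```

Request:
apply_moves(
  plan=[
    [0.006,0,0,0,0,0,-0.7],
    [0.012,0,0,0,0,0,-0.7],
    [0.018,0,0,0,0,0,-0.7],
    [0.024,0,0,0,0,0,-0.7],
    [0.03,0,0,0,0,0,-0.7],
  ],
)

```text
time: 11.02
tool_pos: [0.5615, -0.018, 0.0149]
tool_rot: [-1.571, 0.0, -1.746]
contact_force: [1.0, 2.0, -0.7]
opening: 0.078
```

Request:
apply_moves(
  plan=[
    [0.007,0,0,0,0,0,-0.7],
    [0.014,0,0,0,0,0,-0.7],
    [0.021,0,0,0,0,0,-0.7],
    [0.028,0,0,0,0,0,-0.7],
    [0.035,0,0,0,0,0,-0.7],
  ],
)

```text
time: 11.65
tool_pos: [0.5554, -0.0526, 0.0149]
tool_rot: [-1.571, 0.0, -1.746]
contact_force: [-0.3, 1.6, -0.9]
opening: 0.0781
```

Request:
apply_moves(
  plan=[
    [0.007,0,0,0,0,0,-0.7],
    [0.014,0,0,0,0,0,-0.7],
    [0.021,0,0,0,0,0,-0.7],
    [0.028,0,0,0,0,0,-0.7],
    [0.035,0,0,0,0,0,-0.7],
  ],
)

```text
time: 12.28
tool_pos: [0.5493, -0.087, 0.0149]
tool_rot: [-1.571, 0.0, -1.746]
contact_force: [-0.2, 0.9, -1.1]
opening: 0.0779
```

Request:
apply_moves(
  plan=[
    [0.002,0,0,0,0,0,-0.7],
    [0.004,0,0,0,0,0,-0.7],
    [0.006,0,0,0,0,0,-0.7],
    [0.008,0,0,0,0,0,-0.7],
    [0.009,0,0,0,0,0,-0.7],
  ],
)

```text
time: 12.9
tool_pos: [0.5478, -0.0955, 0.0149]
tool_rot: [-1.571, 0.0, -1.746]
contact_force: [1.7, 2.9, -0.7]
opening: 0.078
```

Request:
apply_moves(
  plan=[
    [0.001,0,0,0,0,0,-0.7],
    [0.0015,0,0,0,0,0,-0.7],
    [0.002,0,0,0,0,0,-0.7],
    [0.0025,0,0,0,0,0,-0.7],
    [0.003,0,0,0,0,0,-0.7],
  ],
)

```text
time: 13.52
tool_pos: [0.5473, -0.0971, 0.0149]
tool_rot: [-1.571, 0.002, -1.746]
contact_force: [1.1, 10.0, 1.6]
opening: 0.0778
```

Request:
apply_moves(
  plan=[
    [0.0005,0,0,0,0,0,-0.7],
    [0.001,0,0,0,0,0,-0.7],
    [0.0015,0,0,0,0,0,-0.7],
    [0.002,0,0,0,0,0,-0.7],
    [0.002,0,0,0,0,0,-0.7],
  ],
)

```text
time: 14.15
tool_pos: [0.5471, -0.0972, 0.0149]
tool_rot: [-1.571, 0.004, -1.745]
contact_force: [2.7, 16.7, 1.0]
opening: 0.078
```

The force rises to 17 N with no further motion, so the grater is against the back. I retract and check.

Request:
apply_moves(
  plan=[
    [-0.01,0,0,0,0,0,-0.7],
    [-0.03,0,0,0,0,0,-0.7],
    [-0.05,-0.01,0,0,0,0,-0.7],
    [-0.1,-0.04,0,0,0,0,-0.7],
    [-0.15,-0.08,0,0,0,0,-0.7],
  ],
)

```text
time: 14.78
tool_pos: [0.5726, 0.0482, 0.0949]
tool_rot: [-1.572, -0.0, -1.746]
contact_force: [0.7, -0.2, -0.0]
opening: 0.0782
```

Request:
apply_moves(
  plan=[
    [-0.05,-0.03,0,0,0,0,-0.7],
    [-0.08,-0.05,0,0,0,0,-0.7],
    [-0.08,-0.05,0,0,0,0,-0.7],
    [-0.08,-0.05,0,0,0,0,-0.7],
    [-0.08,-0.05,0,0,0,0,-0.7],
  ],
)

```text
time: 15.4
tool_pos: [0.5862, 0.124, 0.1431]
tool_rot: [-1.573, -0.001, -1.747]
contact_force: [0.5, -0.1, 0.3]
opening: 0.0779
```

```bash
python3 - <<'E'
from h import *
D=np.array([.5261,-.2316]);a=-1.7417;X=np.array([np.cos(a),np.sin(a)]);Y=np.array([-X[1],X[0]])
im=cams.read_camera("top");print(robot.observe()['tool_pos'])
h0=cv2.imread("pics/top0.png")
g=blob(im,(12,70,120),(25,150,255),(330,200,400,300));q=(ray("top",g,.016)[:,:2]-D)@np.c_[X,Y]
print("visible grater dock x,y ranges",q.min(0),q.max(0))
# rear edge slope
e=np.array([q[abs(q[:,1]-y)<.006][:,0].min() for y in np.arange(-.05,.051,.01)]);print(np.polyfit(np.arange(-.05,.051,.01),e,1))
t=lambda i:cv2.resize(i[195:305,330:460],None,fx=4,fy=4,interpolation=cv2.INTER_CUBIC)
v=t(im);cv2.imwrite("pics/c6.png",v);cv2.imwrite("pics/s6.png",cv2.resize(cams.read_camera("side")[120:320,200:460],None,fx=3,fy=3)[:600,:800])
d=cv2.absdiff(im,h0).max(2)
for n,(x,y,r) in dict(pot=(143,282,30),cup=(482,222,14),pestle=(300,168,28),spoon=(460,332,18)).items(): print(n,d[y-r:y+r,x-r:x+r].mean())
E
```

```text
[0.58634751 0.1239319  0.14312932]
visible grater dock x,y ranges [-0.12033786 -0.06401524] [-0.06512234 -0.02082212]Traceback (most recent call last):
  File "<stdin>", line 8, in <module>
    return umr_minimum(a, axis, None, out, keepdims, initial, where)
ValueError: zero-size array to reduction operation minimum which has no identity
```

```bash
python3 - <<'E'
from h import *
im=cams.read_camera("top");h0=cv2.imread("pics/top0.png")
a=cv2.resize(im[195:305,330:460],None,fx=2.7,fy=2.7,interpolation=cv2.INTER_CUBIC)
b=cv2.resize(cams.read_camera("side")[140:270,260:420],None,fx=2.7,fy=2.285)
n=min(len(a),len(b));cv2.imwrite("pics/c6.png",np.hstack([a[:n],b[:n]]))
for k,(x,y,r) in dict(pot=(143,282,30),cup=(482,222,14),pestle=(300,168,28),spoon=(460,332,18)).items():
    A=im[y-r:y+r,x-r:x+r];B=h0[y-r:y+r,x-r:x+r];f=lambda i:np.float32(cv2.cvtColor(i,6))
    print(k,np.round(cv2.phaseCorrelate(f(A),f(B)),2) if 0 else cv2.phaseCorrelate(f(A),f(B)),cv2.absdiff(A,B).mean())
E
```

```text
pot ((0.01150254093099079, 0.044920836653727036), 1.0099716154734293) 6.81287037037037
cup ((0.02287746658487322, -0.06534224473401018), 0.9663201252619426) 8.505527210884354
pestle ((0.12955579128297146, -0.007220420347554324), 0.7073044768969218) 17.6671981292517
spoon ((-0.9624245073515674, -0.427555937708739), 0.2618679330672747) 45.6440329218107
```

View pics/c6.png

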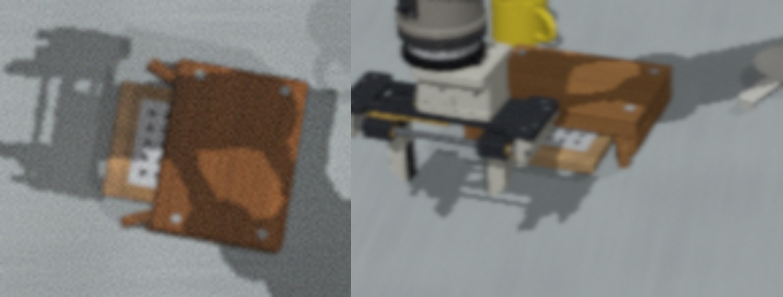

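```bash
python3 - <<'E'
from h import *
D=np.array([.5261,-.2316]);a=-1.7417;X=np.array([np.cos(a),np.sin(a)]);Y=np.array([-X[1],X[0]])
p=[(330+121/2.7,195+82/2.7),(330+104/2.7,195+196/2.7)]
q=(ray("top",p,.016)[:,:2]-D)@np.c_[X,Y];print("rear corners",q,"mid",q.mean(0),"angle",np.arctan2(q[0,0]-q[1,0],q[0,1]-q[1,1]))
im=cams.read_camera("top");h0=cv2.imread("pics/top0.png")
cv2.imwrite("pics/c7.png",cv2.resize(np.hstack([h0[295:365,415:500],im[295:365,415:500]]),None,fx=3,fy=3))
E
```

```text
rear corners [[-0.12317099  0.06424431]
 [-0.12044659 -0.06520187]] mid [-0.12180879 -0.00047878] angle -0.021043444760579247
```

View pics/c7.png

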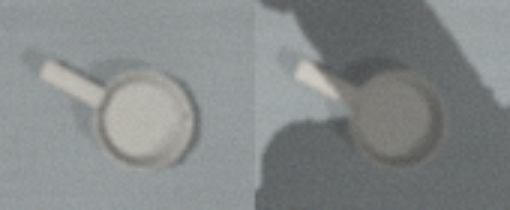

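The spoon rest hasn't moved; only the arm's shadow falls on it. The grater's rear edge is at x of about -122 mm in the dock frame (fully home is -125), with y about 0 and an angle of 0.02 rad. Handing in.

```bash
python3 -c "
from cell import robot
print(robot.hand_in())"
```

```text
the job is handed in; nothing more can be done
None
```

The grater is in the slot and against the back, and I handed the job in at about 16 s of robot time. I pushed it sideways with both fingertips to line it up with the slot, then pushed its short end in until it stopped. At that point the force rose to about 17 N with no further motion, and I retracted the arm clear.

**Grater position:** the last picture puts the exposed end at x ≈ -122 mm in the dock frame. That makes the grater's centre about -32 mm, against -35 mm when fully home, with an allowed range of -45 to -28 mm. It is off the slot's middle by about -0.5 mm and out of line by about 0.02 rad.

**Disagreement:** that reading puts the grater about 3 mm past the back of the slot, which is impossible. I put the 3 mm down to camera and calibration error, and I trust the force stop.

**Other objects:** the pot and cup had not moved (under 0.1 pixel). The pestle's shift was about 0.1 pixel, a weaker match. The automatic check on the spoon rest was unreliable because the arm's shadow fell across it, but comparing the before and after pictures shows it in the same place.

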